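# Pry the snapped-on battery cover off a respirator blower

### The arm

A 6-joint arm with a two-finger parallel gripper is mounted at the origin on the work surface. World frame = base frame: x ahead of the robot, y to its left, z up, the work surface at z = 0. Lengths are in m, angles in rad, forces in N, time in s.
With the tool pointing down it reaches from about 0.25 to 0.725 m from the base axis. Payload 4 kg.
Tool frame: the origin (TCP) lies at the very end of the fingers, on their centre line; the grasp point (between the pads) lies 19 mm behind it; z points along the fingers, y is the line along which they close (so a half turn about z gives the same grasp; the last joint's range is limited). The gripper opens to 85 mm and grips with 20 to 120 N. Pads are 22 mm wide; open, the fingers measure 114 mm over their backs; the gripper's body (76 mm by 85 mm) begins 54 mm behind the grasp point. The pads swing forward as they close: fully open they stand 13 mm farther back than shut.
Start: joints at [1.127, 0.241, 0.005, 1.335, 0, 1.571], TCP at [0.215, 0.452, 0.231] pointing down, gripper open.
Joint ranges: [-2.72, 2.72], [-1.05, 1.87], [-1.09, 1.28], [-1.99, 2.15], [-1.42, 1.44], [-3.14, 3.14]. Speed limits (rad/s): [2.79, 2.79, 3.14, 3.14, 3.14, 3.14].

### API

Orientations are given as a unit quaternion [x, y, z, w].
In Python, from workcell import * gives the robot as it stands. The module is installed in compiled form; this text tells all that it offers.
- The arm moves only by the tool send_rows, never from a script. Its argument "steps" is text: rows parted by semicolons, each of 7 numbers parted by spaces: the opening, from -1 (shut) to 1 (fully open), then the shift along the world's x, y, z in m, then the turn, a rotation vector about the world's x, y, z in rad. A call has exactly 5 rows; each row shifts and turns the commanded pose from where the row before left it; what a row does not reach is not made up. A row lasts 1/12 s, in which the tool goes at most 41.7 mm and 7.16 degrees, less where a joint would pass 70% of its speed; a pose out of reach is approached as far as the arm can. A call is refused whole if a number of a shift passes 0.0417 or a number of a turn 0.125, either way. A call with a gripper value outside its range is refused whole. The fingers move at their own pace and stop on an object; the grip force is fixed at half the most. Time passes only in rows, so rows that do not move let the fingers close, or fill a call up. It gives the time, the measured TCP pose, the force, the opening and the grip force at its end, in the units of the state.
- get_obs(): the state, without advancing time (a new reading comes with each control period).
- camera(name): name is "side" or "top" or "wrist"; returns a dict with "frame" (420x560x3 uint8, red, green, blue), "range_z" (420x560 float32, m along the optical axis (not along the pixel's ray), 0 where there is no reading), "camera_matrix" (3x3 intrinsics, pixels), "extrinsics" (4x4, takes a point from world to camera coordinates); the wrist camera has in their place "T_tool_cam" (4x4, takes a point from camera to tool coordinates, whose origin is the TCP and whose axes are the flange's). Camera axes: x right, y down, z forward; pixel columns grow to the right and rows downward; lengths in m; the calibration is good to about 2 mm. A picture is of the moment at which its call begins: read the wrist's pose just before it.
- job_done(): hands the job in; it is judged then, once.
The state is a dict: "clock": time; "joint_pos": joint angles; "joint_vel": joint speeds; "tau": joint torques, N m; "eef_pos": TCP position; "tool_rot": TCP orientation; "ft_force": force on the tool from outside, world axes, zero at the start; "ft_torque": the same for the moment, N m; "grip_width": finger opening in m; "grasp_force": force on a finger pad.
Only numpy, scipy, OpenCV 4.12 (cv2) and the standard library are available. Lean on these libraries where they do the work, as an engineer would, in place of code of your own. Each camera call takes 0.05 s, during which the arm holds its last target. There are 200 camera calls.

### The job

Open the battery compartment of the white respirator blower: draw the orange-handled pry lever out from under the plywood bench riser by its blade and put it down in front, take it again by its handle, push the blade into the notch under the front lip of the blue cover and lever the lip up until the cover has sprung past its two yellow catches. Then lay the lever down flat on the bench and put the cover flat on the floor of the steel tray, leaving the bottle, the tip box and the jar where they stand.

Things in the scene. Friction and masses are not known exactly. Their poses are not given: they have to be found in the camera images.
- unit: White blower housing fixed to the bench, 150 x 130 x 95 mm (local x, y, z). Origin: centre of its underside; z up. Its front, with pry notch and yellow stripe, faces local -x; a black outlet stands 16 mm out of its back. The cover fills a recess in its top (floor z = 85 mm, walls' top z = 95 mm, level with the seated cover, so its sides cannot be gripped until raised).
- recess (a point): Centre of the recess floor under the cover: unit local (-5, 0, 85) mm, axes as the unit's. Seated, the cover spans unit local x -60 to +50 and y -32 to +32 mm, with 1.5 mm play at sides and front, 3 mm at the back.
- fulcrum (a point): Middle of the front edge of the pry notch's floor: unit local (-75, 0, 77) mm; the blade bears here when the handle is pushed down. The notch is a channel 34 mm wide (y -17 to +17), open above in front of the cover, running in from the front face to local x = -31.5 mm, its last 28.5 mm under the cover; 8 mm high from its floor to the lip.
- catch (a point): Centre of one of the two yellow spring catches (the other is its mirror image in y): balls of 7 mm radius in the side walls at unit local (-15, +/-37, 94) mm, 6 mm proud of the wall top, holding the cover by notches in its long sides. They yield to about 10 to 16 N of lift at the lip. Lifted 10 mm or more at the lip, the cover stays up on them, its back edge still on the recess floor.
- cover: Blue battery cover, loose, 110 x 64 x 10 mm, 0.12 kg. Origin: centre of its underside; z up when seated; front lip at local x = -55 mm. Long sides flat, 64 mm apart, but for a notch at local x -18 to -2 mm where the upper 6 mm are 58 mm wide. Once levered up, it can be gripped from above across the front 35 mm of its sides, fingertips just over the housing walls.
- lip (a point): Middle of the lower edge of the cover's front lip: cover local (-55, 0, 0) mm. Seated it is at z = 85 mm above the bench.
- lever: Pry lever, loose, 195 mm long, 0.11 kg. Orange handle 90 x 20 x 16 mm (local x -45 to +45, z 0 to 16), straight steel blade 14 mm wide, 4 mm thick (local x +45 to +150, z 6 to 10). Origin: middle of the handle's underside; +x points to the tip. It starts flat on the bench, handle under the riser, 65 to 92 mm of blade sticking out of the riser's front.
- lever_tip (a point): Middle of the blade's end: lever local (150, 0, 8) mm.
- riser: Fixed plywood bench riser, a bridge 180 x 270 mm (local x, y) and 100 mm high, board 14 mm thick, on 12 mm side panels along its two short ends, open at front and back; a blue box and a white jar stand on its rear half, up to 195 mm high. Origin: centre of its footprint on the bench. Its front edge, where the blade sticks out, is at local x = -90 mm.
- tray: Fixed open steel tray, outside 150 x 200 x 35 mm (local x, y, z), walls and floor 5 mm thick. Origin: centre of its underside.
- tray_in (a point): Centre of the tray's inner floor (5 mm above the bench), axes as the tray's.
- bottle: Clear bottle with blue cap, loose, 64 mm diameter, 140 mm high, origin at the centre of its foot. Leave standing.
- tipbox: Orange and white pipette-tip box, loose, 87 x 72 x 65 mm, origin at the centre of its underside. Leave standing.
- jar: Amber jar with white cap, loose, 72 mm diameter, 85 mm high, origin at the centre of its foot. Leave standing.
There are look-alikes about, which are no part of the job. Leave any green or purple look-alike of the unit alone.

How it is judged:
By the outcome, as a careful person would: the job done as asked, in the order asked, and still so for the second after the job is handed in, with the robot touching nothing.
It also fails if it takes over 72 s, if anything falls off the work surface, if the arm or the gripper's body presses on something with over 40 N, if the wrist force passes 120 N, or if a joint passes its speed limit or range.

## Working session

There is one attempt and no reset: what is moved stays moved. The work goes in short steps, Python scripts to look and compute and a tool call to move; the robot and the scene stay as the last step left them, time stands still between calls to the robot, and variables do not carry over. Pictures are saved under pics/ and viewed, at most 13 in all, crops included, and the job is handed in when it is done.

Besides the shell and the picture viewer there is one more tool, called after ">>>" as a command line: name --argument value ..., lists and objects as JSON in quotes. send_rows: Moves the arm, as the interface text tells. Its arguments: {"type":"object","properties":{"steps":{"type":"string"}},"required":["steps"]}

```bash
mkdir -p pics
cat > h.py <<'E'
from workcell import *
import numpy as np, cv2
from scipy.spatial.transform import Rotation as R
def cloud(name):
    o=get_obs(); c=camera(name); K=c["camera_matrix"]; z=c["range_z"]
    v,u=np.mgrid[:z.shape[0],:z.shape[1]]
    P=np.stack([(u-K[0,2])/K[0,0]*z,(v-K[1,2])/K[1,1]*z,z],-1)
    if name=="wrist":
        T=np.eye(4); T[:3,:3]=R.from_quat(o["tool_rot"]).as_matrix(); T[:3,3]=o["eef_pos"]; T=T@c["T_tool_cam"]
    else: T=np.linalg.inv(c["extrinsics"])
    W=P@T[:3,:3].T+T[:3,3]; W[z==0]=np.nan
    return c["frame"],W
def save(name,f): cv2.imwrite("pics/"+name,f[...,::-1])
E
python3 - <<'E'
from h import *
o=get_obs(); print(o)
for n in("top","side"):
    f,W=cloud(n); np.savez(n+".npz",f=f,W=W); save(n+"0.png",f)
E
```

```text
{'clock': 0.0, 'joint_pos': array([1.12701413e+00, 2.41378763e-01, 3.74975844e-03, 1.33516048e+00,
       2.65408157e-07, 1.57085995e+00]), 'joint_vel': array([-0.00114148, -0.00037378, -0.0002492 , -0.00076961, -0.00043466,
       -0.00144411]), 'tau': array([-7.80518676e-04, -3.72320580e+01,  2.52406186e+01,  1.69835048e-02,
       -1.04848871e-04, -7.84161728e-06]), 'eef_pos': array([0.21441995, 0.45102202, 0.23043975]), 'tool_rot': array([ 2.20105672e-01,  9.75475525e-01, -9.72123967e-04, -2.19420466e-04]), 'ft_force': array([-0.00535839, -0.75733667,  0.15139635]), 'ft_torque': array([ 0.00808407, -0.00661745,  0.0347897 ]), 'grasp_force': 0.0, 'grip_width': 0.08529646091216558}
```

View pics/top0.png

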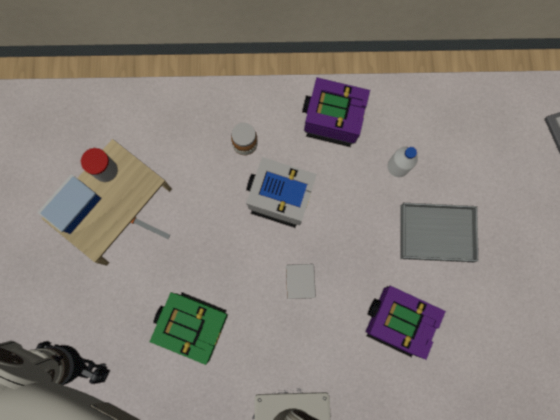

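View pics/side0.png

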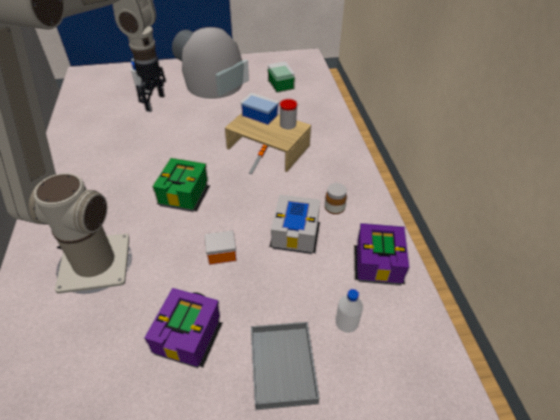

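The top view shows the white unit at about (281,192) with its front to the right, the blade at (150,228) in front of the riser (103,200), and the tray at (438,233). The bottle is at (404,160), the jar at (244,138) and the tip box at (301,281). The side view shows the same layout.

Run:
```python
from h import *
d=np.load("top.npz"); f=d["f"].astype(int); W=d["W"]; v,u=np.mgrid[:420,:560]
def box(m): return (u>=m[0])&(u<=m[2])&(v>=m[1])&(v<=m[3])
def rect(n,m):
    p=W[m]; r=cv2.minAreaRect((p[:,:2]*1000).astype(np.float32)); print(n,m.sum(),"c",np.round(r[0],1),"size",np.round(r[1],1),"ang",round(r[2],1),"z",np.round(np.nanmedian(p[:,2]),4), "corners",np.round(cv2.boxPoints(r)).tolist())
z=W[...,2]
hsv=cv2.cvtColor(d["f"],cv2.COLOR_RGB2HSV)
rect("unit top",box((238,145,325,235))&(abs(z-.095)<.006))
rect("cover",box((238,145,325,235))&(hsv[...,0]>100)&(hsv[...,0]<125)&(hsv[...,1]>140))
rect("riser",box((30,130,185,270))&(abs(z-.1)<.006))
rect("riserhigh",box((30,130,185,270))&(z>.12))
rect("tray",box((390,195,485,270))&(z>.027)&(z<.045))
rect("trayfloor",box((406,212,470,255))&(abs(z-.005)<.006))
rect("bottle",box((380,130,430,185))&(z>.02))
rect("jar",box((225,115,262,158))&(z>.06))
rect("tip",box((275,255,325,305))&(z>.05))
rect("green",box((145,285,232,368))&(z>.08))
print("table z",np.nanmedian(W[330:360,250:270,2]))
print(f[215:245:3,130:176:4].sum(-1)); print(np.round(z[215:245:3,130:176:4]*1000))
for uv in((135,218),(170,237),(310,192),(252,183)): print(uv,np.round(W[uv[1],uv[0]],3))
```

```text
unit top 2693 c [615.1  16.2] size [150.3 132.2] ang 70.7 z 0.0954 corners [[528.0, -33.0], [653.0, -77.0], [702.0, 65.0], [578.0, 109.0]]
cover 952 c [nan nan] size [0. 0.] ang 0.0 z 0.0955 corners [[nan, nan], [nan, nan], [nan, nan], [nan, nan]]
riser 4951 c [595.  469.7] size [181.9 270.1] ang 50.4 z 0.1007 corners [[433.0, 486.0], [641.0, 314.0], [757.0, 454.0], [549.0, 626.0]]
riserhigh 2750 c [610.  510.1] size [ 80.2 213.2] ang 50.7 z 0.1641 corners [[502.0, 547.0], [667.0, 412.0], [718.0, 474.0], [553.0, 609.0]]
tray 609 c [ 502.3 -406.1] size [202.7 151.2] ang 86.3 z 0.0339 corners [[420.0, -502.0], [571.0, -512.0], [584.0, -310.0], [433.0, -300.0]]
trayfloor 2720 c [ 501.5 -410.8] size [184.1 119.9] ang 88.6 z 0.0053 corners [[439.0, -501.0], [559.0, -504.0], [564.0, -320.0], [444.0, -317.0]]
bottle 645 c [ 688.  -308.7] size [63.  55.3] ang 50.0 z 0.0955 corners [[647.0, -315.0], [689.0, -351.0], [729.0, -302.0], [687.0, -267.0]]
jar 504 c [753.9  93.7] size [109.5  66.7] ang 58.5 z 0.0848 corners [[697.0, 64.0], [754.0, 30.0], [811.0, 123.0], [754.0, 158.0]]
tip 963 c [37
[... 850 characters left out ...]
 -2.]
 [100.   9.  -2.   0.  -0.   2.  -4.  -2.   0.   4.  -2.   6.]
 [100.   9.   8.  13.   1.  -0.   0.  -6.   2.   1.  -4.   1.]
 [  0.  -0.  15.  12.   8.   3.   2.  -2.  -0.   5.   3.  -2.]
 [  5.  -3.  -0.   1.  14.  10.  14.   1.  -0.  -6.   1.   1.]
 [  4.  -4.   3.   6.   3.   7.  10.  11.  -0.  -0.   2.  -5.]
 [ -3.  -3.  nan  -0.  -3.   1.   3.   8.  10.  14.   2.   1.]
 [ -5.   4.   2.  -4.  -3.   5.   1.  -0.  11.  17.  -3.  -1.]
 [ -2.   2.  nan   3.   7.   6.   1.   4.   1.   3.   1.   4.]
 [ -1.   3.  -0.   2.  -0.   1.  -3.   4.  -3.   3.   1.   3.]]
(135, 218) [0.56  0.412 0.009]
(170, 237) [0.507 0.318 0.003]
(310, 192) [ 0.607 -0.059  0.077]
(252, 183) [0.634 0.092 0.081]
```

Run:
```python
import cv2,numpy as np
d=np.load("top.npz");f=d["f"];a=cv2.resize(f[140:245,120:330],(800,400),interpolation=cv2.INTER_CUBIC);cv2.imwrite("pics/crop1.png",a[...,::-1])
```

```text
(no output)
```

View pics/crop1.png

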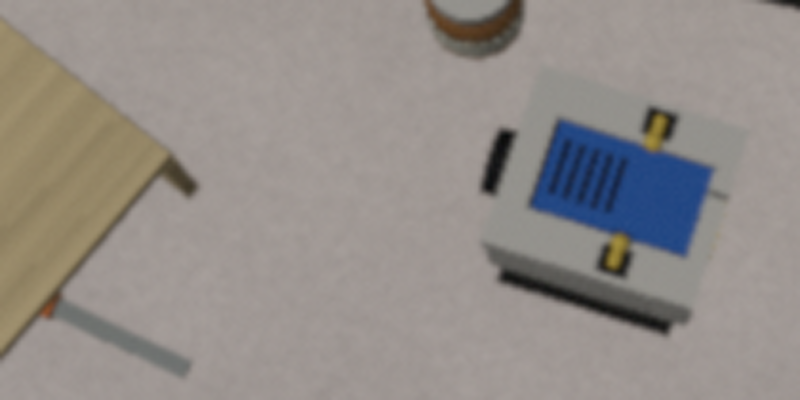

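The crop shows the cover seated between its catches, the blade running from about (55,305) to (188,368) in the crop, and the handle's orange end just at the riser's edge. Next I fit the blade.

```bash
cat >> h.py <<'E'
def plane_pts(name,uv,z):
    c=camera(name); T=np.linalg.inv(c["extrinsics"]); K=c["camera_matrix"]
    r=np.c_[np.array(uv,float),np.ones(len(uv))]@np.linalg.inv(K).T@T[:3,:3].T
    return T[:3,3]+r*((z-T[2,3])/r[:,2])[:,None]
E
python3 - <<'E'
from h import *
d=np.load("top.npz"); f=d["f"].astype(int)
v,u=np.mgrid[:420,:560]; s=f.sum(-1)
m=(u>137)&(u<178)&(v>212)&(v<245)&(s<395)&(W if 0 else True)
m&=(abs((v-219)-(u-135)*18/34.)<6)
P=plane_pts("top",np.c_[u[m],v[m]],.010)[:,:2]*1000
r=cv2.minAreaRect(P.astype(np.float32)); print(m.sum(),r)
c=P.mean(0); w=np.linalg.svd(P-c)[2][0]; w*=-np.sign(w[1]); t=(P-c)@w; print(c,w,np.degrees(np.arctan2(w[1],w[0])),"tip",c+w*t.max(),"start",c+w*t.min())
o=(u>125)&(u<140)&(v>210)&(v<225)&(f[...,0]-f[...,2]>60); print("orange",np.c_[u[o],v[o],f[o]][:12])
# recess check: cover blue
z=d["W"]; h=cv2.cvtColor(d["f"],cv2.COLOR_RGB2HSV)
b=(u>245)&(u<320)&(v>150)&(v<230)&(h[...,0]>100)&(h[...,0]<125)&(h[...,1]>140)
p=plane_pts("top",np.c_[u[b],v[b]],.095)[:,:2]*1000; print("cover",cv2.minAreaRect(p.astype(np.float32)))
W=z; q=W[(u>340)&(u<450)&(v>280)&(v<365)&(W[...,2]>.05)]; print("purple",cv2.minAreaRect((q[:,:2]*1000).astype(np.float32)))
E
```

```text
181 ((528.9369506835938, 363.246337890625), (98.2578125, 13.933296203613281), 63.164710998535156)
[528.91283457 362.81349958] [-0.45918852 -0.88833884] -117.33475673714265 tip [506.53418317 319.52011501] start [551.68096237 406.86035902]
orange [[133 219 103  67  42]
 [132 220 116  71  41]
 [133 220 116  71  44]
 [131 221 116  73  45]
 [132 221 132  77  43]
 [131 222 135  91  67]
 [132 222 127  79  53]]
cover ((613.3046264648438, 12.27484130859375), (106.97642517089844, 61.06613540649414), 70.69358825683594)
purple ((274.1603698730469, -281.10528564453125), (167.4336395263672, 130.8791961669922), 63.67193603515625)
```

>>> send_rows --steps "0 0.0201 -0.0075 -0.003 0 0 0.1026;0 0.0201 -0.0075 -0.003 0 0 0.1026;0 0.0201 -0.0075 -0.003 0 0 0.1026;0 0.0201 -0.0075 -0.003 0 0 0.1026;0 0.0201 -0.0075 -0.003 0 0 0.1026"

```text
clock: 0.62
eef_pos: [0.3159, 0.4136, 0.2159]
tool_rot: [-0.037, 0.999, -0.0, -0.0]
ft_force: [-0.4, 0.4, 0.2]
grip_width: 0.0427
grasp_force: 0.0
```

>>> send_rows --steps "0 0.0201 -0.0075 -0.003 0 0 0.1026;0 0.0201 -0.0075 -0.003 0 0 0.1026;0 0.0201 -0.0075 -0.003 0 0 0.1026;0 0.0201 -0.0075 -0.003 0 0 0.1026;0 0.0201 -0.0075 -0.003 0 0 0.1026"

```text
clock: 1.03
eef_pos: [0.4165, 0.376, 0.2008]
tool_rot: [-0.289, 0.957, -0.0, -0.0]
ft_force: [-0.0, 0.0, -0.6]
grip_width: 0.0427
grasp_force: 0.0
```

>>> send_rows --steps "0 0.0201 -0.0075 -0.003 0 0 0.1026;0 0.0201 -0.0075 -0.003 0 0 0.1026;0 0.0201 -0.0075 -0.003 0 0 0.1026;0 0.0201 -0.0075 -0.003 0 0 0.1026;0 0.0201 -0.0075 -0.003 0 0 0.1026"

```text
clock: 1.45
eef_pos: [0.517, 0.3385, 0.1858]
tool_rot: [-0.523, 0.852, -0.0, -0.0]
ft_force: [0.9, 0.1, 0.6]
grip_width: 0.0425
grasp_force: 0.0
```

```bash
cat >> h.py <<'E'
def st():
    o=get_obs(); M=R.from_quat(o["tool_rot"]).as_matrix()
    print("t",round(o["clock"],2),"p",np.round(o["eef_pos"]*1000,1),"yaw_y",round(np.degrees(np.arctan2(M[1,1],M[0,1])),2),"z",np.round(M[:,2],3),"F",np.round(o["ft_force"],1),"w",round(o["grip_width"]*1000,1),"g",round(o["grasp_force"],1),"q",np.round(o["joint_pos"],2))
    return o,M
E
python3 - <<'E'
from h import *
st(); f,W=cloud("wrist"); save("w1.png",f); np.savez("w1.npz",f=f,W=W)
E
```

```text
t 1.45 p [517.  338.5 185.8] yaw_y 153.04 z [-0.001 -0.    -1.   ] F [0.9 0.1 0.6] w 42.5 g 0.0 q [ 0.58  0.5   0.26  1.34  0.   -0.52]
```

View pics/w1.png

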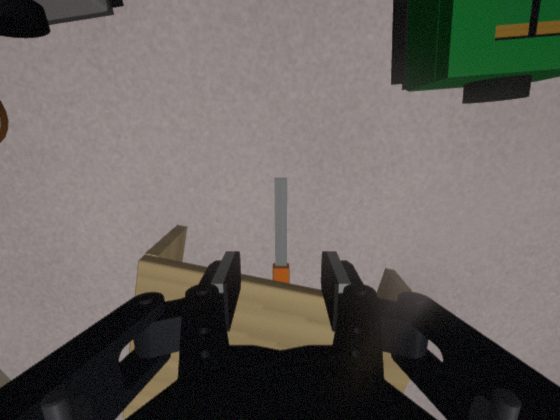

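The wrist view shows the blade vertical at column 281, its tip at row 178 and the handle starting at row 264. It sits centred between the fingers.

Run:
```python
from h import *
o,M=st(); c=camera("wrist"); T=np.eye(4);T[:3,:3]=M;T[:3,3]=o["eef_pos"];T=T@c["T_tool_cam"];K=c["camera_matrix"]
f=c["frame"].astype(int)
for r in (185,210,235,258):
    x=np.where(f[r,255:310].sum(-1)<385)[0]+255; print(r,x.min(),x.max())
uv=np.array([[280.5,178],[281.2,258],[281.2,264]])
r=np.c_[uv,np.ones(3)]@np.linalg.inv(K).T@T[:3,:3].T
P=T[:3,3]+r*((.010-T[2,3])/r[:,2])[:,None]; print(P*1000); d=P[0]-P[2];print(np.linalg.norm(d),np.degrees(np.arctan2(d[1],d[0])))
```

```text
t 1.5 p [520.5 336.6 184.7] yaw_y 153.04 z [ 0.002 -0.002 -1.   ] F [ 3.1 -0.7 -0.2] w 42.9 g 0.0 q [ 0.58  0.5   0.27  1.33 -0.   -0.52]
185 278 290
210 279 290
235 279 290
258 279 290
[[511.78504429 317.06317361  10.        ]
 [554.11169632 402.12309974  10.        ]
 [557.61672582 409.02642467  10.        ]]
0.10275107092639195 -116.49026686798041
```

>>> send_rows --steps "-0.2 0.002 -0.002 -0.036 0 0 0;-0.2 0 0 -0.036 0 0 0;-0.2 0 0 -0.036 0 0 0;-0.2 0 0 -0.036 0 0 0;-0.2 0 0 -0.022 0 0 0"

```text
clock: 1.97
eef_pos: [0.5152, 0.3359, 0.0162]
tool_rot: [-0.52, 0.854, 0.0, -0.003]
ft_force: [-1.0, -0.3, -0.2]
grip_width: 0.034
grasp_force: 0.0
```

>>> send_rows --steps "-0.2 0 0 -0.008 0 0 0;-0.2 0 0 -0.007 0 0 0;-0.2 0 0 0 0 0 0;-1 0 0 0 0 0 0;-1 0 0 0 0 0 0"

```text
clock: 2.38
eef_pos: [0.5195, 0.3382, 0.0075]
tool_rot: [-0.521, 0.854, 0.0, 0.002]
ft_force: [-0.9, 1.3, 0.5]
grip_width: 0.0112
grasp_force: 50.2
```

>>> send_rows --steps "-1 0 0 0 0 0 0;-1 0 0 0 0 0 0;-1 0 0 0 0 0 0;-1 0 0 0 0 0 0;-1 0 0 0 0 0 0"

```text
clock: 2.8
eef_pos: [0.5188, 0.3375, 0.006]
tool_rot: [-0.521, 0.854, 0.0, 0.001]
ft_force: [1.5, 1.2, 1.2]
grip_width: 0.0108
grasp_force: 58.6
```

>>> send_rows --steps "-0.3 0 0 0 0 0 0;-0.3 0 0 0 0 0 0;-0.3 0 0 -0.002 0 0 0;-0.3 0 0 -0.002 0 0 0;-0.3 0 0 0 0 0 0"

```text
clock: 3.22
eef_pos: [0.5175, 0.3366, 0.0004]
tool_rot: [-0.521, 0.854, -0.0, -0.001]
ft_force: [0.3, -0.0, -0.2]
grip_width: 0.03
grasp_force: 0.0
```

>>> send_rows --steps "-1 0 0 0 0 0 0;-1 0 0 0 0 0 0;-1 0 0 0 0 0 0;-1 0 0 0 0 0 0;-1 0 0 0 0 0 0"

```text
clock: 3.63
eef_pos: [0.518, 0.337, 0.0012]
tool_rot: [-0.521, 0.854, -0.0, -0.0]
ft_force: [0.5, -0.2, -0.4]
grip_width: 0.0113
grasp_force: 58.5
```

Run:
```python
from h import *
st(); f,W=cloud("wrist"); save("w2.png",f)
```

```text
t 3.63 p [518.  337.    1.2] yaw_y 152.75 z [-0. -0. -1.] F [ 0.5 -0.2 -0.4] w 11.3 g 58.5 q [ 0.58  0.65  0.01  0.93 -0.   -0.52]
```

View pics/w2.png

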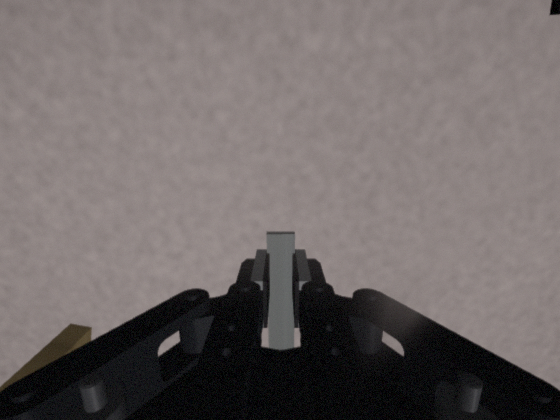

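The blade sits in the pads with its tip at about (280,233) and is aligned with the fingers. I now draw it out along its length.

>>> send_rows --steps "-1 -0.003 -0.006 0.002 0 0 0;-1 -0.006 -0.012 0 0 0 0;-1 -0.008 -0.0157 0 0 0 0;-1 -0.008 -0.0157 0 0 0 0;-1 -0.008 -0.0157 0 0 0 0"

```text
clock: 4.1
eef_pos: [0.4845, 0.2709, 0.0033]
tool_rot: [-0.521, 0.854, -0.0, -0.0]
ft_force: [0.2, 0.3, -1.1]
grip_width: 0.0116
grasp_force: 58.5
```

>>> send_rows --steps "-1 -0.008 -0.0157 0 0 0 0;-1 -0.008 -0.0157 0 0 0 0;-1 -0.008 -0.0157 0 0 0 0;-1 -0.008 -0.0157 0 0 0 0;-1 -0.008 -0.0157 0 0 0 0"

```text
clock: 4.52
eef_pos: [0.4445, 0.1924, 0.0036]
tool_rot: [-0.521, 0.854, -0.0, 0.0]
ft_force: [-0.3, 0.5, -0.3]
grip_width: 0.0115
grasp_force: 58.5
```

>>> send_rows --steps "-1 -0.006 -0.012 0 0 0 0;-1 -0.003 -0.006 0 0 0 0;-1 0 0 0 0 0 0;-1 0 0 -0.002 0 0 0;-1 0 0 0 0 0 0"

```text
clock: 4.93
eef_pos: [0.437, 0.1761, 0.0014]
tool_rot: [-0.521, 0.854, -0.0, 0.001]
ft_force: [-0.5, -0.4, -0.9]
grip_width: 0.012
grasp_force: 58.5
```

>>> send_rows --steps "0 0 0 0 0 0 0;0 0 0 0 0 0 0;0 0 0 0 0 0 0;0 0 0 0.03 0 0 0;0 0 0 0.03 0 0 0"

```text
clock: 5.35
eef_pos: [0.4343, 0.175, 0.0603]
tool_rot: [-0.521, 0.854, 0.001, -0.003]
ft_force: [1.3, 0.5, 1.3]
grip_width: 0.0427
grasp_force: 0.0
```

```bash
cat > lev.py <<'E'
from h import *
st(); f,W=cloud("top"); z=W[...,2]
h=cv2.cvtColor(f,cv2.COLOR_RGB2HSV).astype(int); g=f.astype(int)
o=((h[...,0]<14)&(h[...,1]>140)&(h[...,2]>100)&(W[...,0]>.3)&(W[...,1]>.05)&(W[...,1]<.45)&(z<.05)).astype(np.uint8)
n,l,s,c=cv2.connectedComponentsWithStats(o); k=1+np.argmax(s[1:,4]); ys,xs=np.where(l==k)
P=plane_pts("top",np.c_[xs,ys],.016)[:,:2]*1000; r=cv2.minAreaRect(P.astype(np.float32)); print(s[k],r)
E
python3 lev.py
```

```text
t 5.35 p [434.3 175.   60.3] yaw_y 152.78 z [-0.005 -0.002 -1.   ] F [1.3 0.5 1.3] w 42.7 g 0.0 q [ 0.38  0.34 -0.35  0.89  0.   -0.71]
[164 233   4   5  11] ((510.1852722167969, 328.6149597167969), (11.251124382019043, 7.070838928222656), 14.59997844696045)
```

>>> send_rows --steps "0 0.010 0.021 0.024 0 0 0;0 0.010 0.021 0.024 0 0 0;0 0.010 0.021 0.024 0 0 0;0 0.010 0.021 0.024 0 0 0;0 0.010 0.021 0.024 0 0 0"

```text
clock: 5.87
eef_pos: [0.4864, 0.2816, 0.1821]
tool_rot: [-0.521, 0.854, 0.0, -0.0]
ft_force: [0.8, 0.1, -0.1]
grip_width: 0.0429
grasp_force: 0.0
```

>>> send_rows --steps "0.2 0 0 0 0 0 0;0.2 0 0 0 0 0 0;0.2 0 0 0 0 0 0;0.2 0 0 0 0 0 0;0.2 0 0 0 0 0 0"

```text
clock: 6.28
eef_pos: [0.485, 0.2792, 0.1797]
tool_rot: [-0.52, 0.854, 0.0, -0.002]
ft_force: [0.5, -0.3, -0.2]
grip_width: 0.0513
grasp_force: 0.0
```

```bash
cat > wl.py <<'E'
from h import *
o,M=st(); c=camera("wrist"); T=np.eye(4);T[:3,:3]=M;T[:3,3]=o["eef_pos"];T=T@c["T_tool_cam"];K=c["camera_matrix"]
f=c["frame"]; save("w3.png",f); h=cv2.cvtColor(f,cv2.COLOR_RGB2HSV).astype(int)
m=((h[...,0]<16)&(h[...,1]>170)&(h[...,2]>90)).astype(np.uint8)
n,l,s,cc=cv2.connectedComponentsWithStats(m); k=1+np.argmax(s[1:,4]); ys,xs=np.where(l==k)
r=np.c_[xs,ys,np.ones(len(xs))]@np.linalg.inv(K).T@T[:3,:3].T
P=T[:3,3]+r*((.016-T[2,3])/r[:,2])[:,None]
print(s[1:][s[1:,4]>50],cv2.minAreaRect((P[:,:2]*1000).astype(np.float32)))
E
python3 wl.py
```

```text
t 6.28 p [485.  279.2 179.7] yaw_y 152.71 z [-0.003 -0.002 -1.   ] F [ 0.5 -0.3 -0.2] w 51.3 g 0.0 q [ 0.52  0.39  0.07  1.26 -0.   -0.57]
[[269 173  16  19 249]
 [269 196  16  15 226]
 [269 216  16  15 219]
 [270 234  15  16 225]] ((480.449951171875, 260.2212219238281), (19.242774963378906, 16.069955825805664), 62.671600341796875)
```

View pics/w3.png

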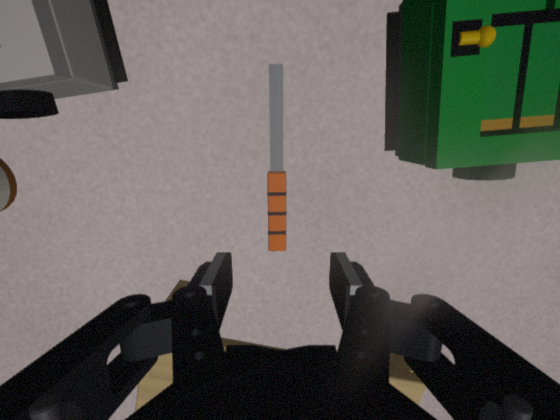

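The handle spans columns 268–286 and rows 172–250 in this view, centred near world (0.495, 0.290), which matches the value expected after the pull. I grip it there.

>>> send_rows --steps "0 0.009 0.009 -0.036 0 0 0;-0.1 0 0 -0.036 0 0 0;-0.1 0 0 -0.036 0 0 0;-0.1 0 0 -0.036 0 0 0;-0.1 0 0 -0.020 0 0 0"

```text
clock: 6.75
eef_pos: [0.4921, 0.2872, 0.0126]
tool_rot: [-0.52, 0.854, 0.0, -0.004]
ft_force: [-0.8, -0.4, -0.6]
grip_width: 0.0386
grasp_force: 0.0
```

>>> send_rows --steps "-0.1 0 0 -0.010 0 0 0;-0.1 0 0 -0.004 0 0 0;-0.1 0 0 0 0 0 0;-1 0 0 0 0 0 0;-1 0 0 0 0 0 0"

```text
clock: 7.17
eef_pos: [0.4967, 0.2903, 0.0055]
tool_rot: [-0.521, 0.854, -0.0, 0.002]
ft_force: [-0.2, -0.5, 0.9]
grip_width: 0.0184
grasp_force: 60.2
```

>>> send_rows --steps "-1 0 0 0 0 0 0;-1 0 0 0 0 0 0;-1 0 0 0 0 0 0;-1 0 0 0 0 0 0;-1 0 0 0.02 0 0 0"

```text
clock: 7.58
eef_pos: [0.4931, 0.2882, 0.021]
tool_rot: [-0.521, 0.854, 0.0, -0.003]
ft_force: [-0.2, -0.2, -1.5]
grip_width: 0.0181
grasp_force: 60.1
```

>>> send_rows --steps "-1 0 -0.007 0.035 0 0 0;-1 0 -0.007 0.035 0 0 0;-1 0 -0.007 0.035 0 0 0;-1 0 -0.007 0.035 0 0 0;-1 0 -0.006 0.035 0 0 0"

```text
clock: 8.0
eef_pos: [0.4946, 0.2549, 0.2001]
tool_rot: [-0.521, 0.854, 0.0, -0.0]
ft_force: [0.3, 0.1, -1.4]
grip_width: 0.0179
grasp_force: 60.1
```

>>> send_rows --steps "-1 0.0013 -0.0196 0 0 0 -0.1202;-1 0.0013 -0.0196 0 0 0 -0.1202;-1 0.0013 -0.0196 0 0 0 -0.1202;-1 0.0013 -0.0196 0 0 0 -0.1202;-1 0.0013 -0.0196 0 0 0 -0.1202"

```text
clock: 8.42
eef_pos: [0.5013, 0.1566, 0.1985]
tool_rot: [-0.242, 0.97, 0.0, 0.0]
ft_force: [-0.2, 0.4, -0.3]
grip_width: 0.0181
grasp_force: 60.1
```

>>> send_rows --steps "-1 0.0013 -0.0196 0 0 0 -0.1202;-1 0.0013 -0.0196 0 0 0 -0.1202;-1 0.0013 -0.0196 0 0 0 -0.1202;-1 0.0013 -0.0196 0 0 0 -0.1202;-1 0.0013 -0.0196 0 0 0 -0.1202"

```text
clock: 8.83
eef_pos: [0.5078, 0.0585, 0.1984]
tool_rot: [0.056, 0.998, 0.0, -0.0]
ft_force: [-0.4, -0.2, -0.7]
grip_width: 0.0184
grasp_force: 60.1
```

>>> send_rows --steps "-1 0.0013 -0.0196 0 0 0 -0.1202;-1 0.0013 -0.0196 0 0 0 -0.1202;-1 0.0013 -0.0196 0 0 0 -0.1202;-1 0.0013 -0.0196 0 0 0 -0.1202;-1 0.0013 -0.0196 0 0 0 -0.1202"

```text
clock: 9.25
eef_pos: [0.5144, -0.0395, 0.1984]
tool_rot: [0.349, 0.937, -0.0, -0.0]
ft_force: [-0.3, 0.4, -1.2]
grip_width: 0.0181
grasp_force: 60.1
```

>>> send_rows --steps "-1 0.0013 -0.0196 0 0 0 -0.1202;-1 0.0013 -0.0196 0 0 0 -0.1202;-1 0.0013 -0.0196 0 0 0 -0.1202;-1 0.0013 -0.0196 0 0 0 -0.1202;-1 0.0013 -0.0196 0 0 0 -0.1202"

```text
clock: 9.67
eef_pos: [0.5208, -0.1374, 0.1984]
tool_rot: [0.611, 0.792, -0.0, -0.0]
ft_force: [-0.1, -0.2, -0.9]
grip_width: 0.0185
grasp_force: 60.1
```

>>> send_rows --steps "-1 0.0013 -0.0196 0 0 0 -0.1202;-1 0.0013 -0.0196 0 0 0 -0.1202;-1 0.0013 -0.0196 0 0 0 -0.1202;-1 0.0013 -0.0196 0 0 0 -0.1202;-1 0.0013 -0.0196 0 0 0 -0.1202"

```text
clock: 10.08
eef_pos: [0.5273, -0.2354, 0.1983]
tool_rot: [0.818, 0.575, -0.0, -0.0]
ft_force: [-0.2, 0.6, -1.1]
grip_width: 0.0183
grasp_force: 60.1
```

Run:
```python
from h import *
st(); f,W=cloud("wrist"); save("w4.png",f); np.savez("w4.npz",f=f,W=W)
```

```text
t 10.08 p [ 527.3 -235.4  198.3] yaw_y -19.76 z [-0.  0. -1.] F [-0.2  0.6 -1.1] w 18.3 g 60.1 q [-0.42  0.41  0.16  1.32 -0.    1.5 ]
```

View pics/w4.png

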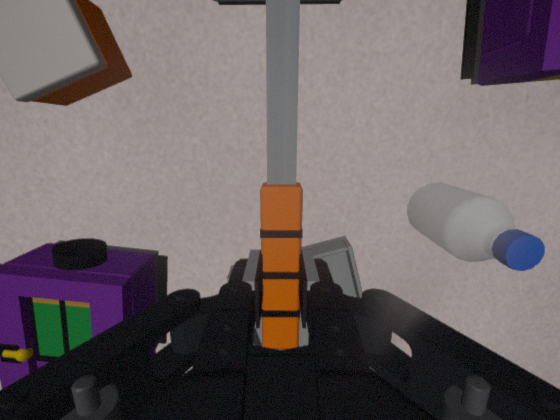

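The lever is held straight at column 281, with the handle/blade boundary at row 184. Now I measure it in the tool frame.

```bash
cat > lt.py <<'E'
from h import *
def levtool(W,o,M):
    L=(W-o["eef_pos"])@M*1000   # tool coords mm
    return L
if __name__=="__main__":
    d=np.load("w4.npz"); W=d["W"]; o=get_obs(); M=R.from_quat(o["tool_rot"]).as_matrix(); L=levtool(W,o,M)
    for r0,r1,n in((190,228,"handle front"),(150,180,"blade near"),(80,120,"blade mid"),(10,40,"blade far")):
        p=L[r0:r1,272:292].reshape(-1,3); print(n,np.round(np.nanmedian(p,0),1),np.round(np.nanstd(p,0),1))
    print("boundary",L[180:188,281])
    f=d["f"].astype(int)
    for r in(20,100,170,205): 
        s=f[r].astype(int); b=np.where((np.abs(s-s[282]).sum(-1)<60))[0]; b=b[(b>255)&(b<310)]; print(r,b.min(),b.max(), np.round(L[r,b.min()+1]),np.round(L[r,b.max()-1]))
E
python3 lt.py
```

```text
handle front [ 37.6  -0.1 -10.7] [5.3 2.7 0.6]
blade near [57.7 -0.2 -4.8] [4.  2.7 0.6]
blade mid [86.2 -0.5 -4.8] [4.8 2.6 0.6]
blade far [115.6  -1.1  -4.9] [3.2 2.4 0.7]
boundary [[ 50.00007876  -0.59456231  -3.69222792]
 [ 49.82739289  -0.59034439  -5.70678012]
 [ 49.0558771   -0.58680893  -3.85231844]
 [ 48.76563069  -0.58279123  -5.06034954]
 [ 48.32906456  -0.57892094  -5.33673362]
 [ 48.18305451  -0.57494634  -7.32955725]
 [ 48.08888416  -0.57106772  -9.54736478]
 [ 47.71132909  -0.56732275 -10.06847296]]
20 266 299 [117.  -7.  -6.] [117.   6.  -6.]
100 266 297 [86. -7. -6.] [86.  6. -5.]
170 267 295 [55. -7. -5.] [55.  6. -4.]
205 261 301 [ 39.  -9. -10.] [ 39.   8. -10.]
```

>>> send_rows --steps "-1 0 0 -0.03 0 0 0;-1 0 0 -0.03 0 0 0;-1 0 0 -0.03 0 0 0;-1 0 0 -0.02 0 0 0;-1 0 0 -0.0095 0 0 0"

```text
clock: 10.55
eef_pos: [0.525, -0.2334, 0.0753]
tool_rot: [0.816, 0.578, -0.002, -0.003]
ft_force: [-1.0, -0.2, -1.9]
grip_width: 0.0181
grasp_force: 60.1
```

>>> send_rows --steps "-1 0 0 0 0 0 0;-1 0.0033 0.0094 0 0 0 0.005;-1 0.0033 0.0094 0 0 0 0;-1 0.0033 0.0094 0 0 0 0;-1 0.0023 0.0066 0 0 0 0"

```text
clock: 10.97
eef_pos: [0.5416, -0.1984, 0.0806]
tool_rot: [0.814, 0.58, 0.001, 0.001]
ft_force: [-0.4, 0.1, -0.8]
grip_width: 0.0182
grasp_force: 60.1
```

Run:
```python
from h import *
st(); f,W=cloud("side"); a=cv2.resize(f[170:290,230:390],(800,600),interpolation=cv2.INTER_CUBIC); save("s2.png",a)
st(); f,W=cloud("wrist"); np.savez("w5.npz",f=f,W=W); save("w5.png",f); st()
```

```text
t 10.97 p [ 541.6 -198.4   80.6] yaw_y -19.05 z [ 0.003 -0.001 -1.   ] F [-0.4  0.1 -0.8] w 18.2 g 60.1 q [-0.35  0.49 -0.03  1.04  0.    1.55]
t 11.02 p [ 541.7 -197.3   80.3] yaw_y -18.98 z [ 0.003  0.    -1.   ] F [ 0.2  0.5 -1.2] w 18.5 g 60.1 q [-0.35  0.49 -0.04  1.04  0.    1.55]
t 11.07 p [ 541.2 -198.1   80. ] yaw_y -18.98 z [ 0.002 -0.    -1.   ] F [ 0.2 -0.1 -1.7] w 17.9 g 60.1 q [-0.35  0.49 -0.04  1.04  0.    1.55]
```

View pics/w5.png

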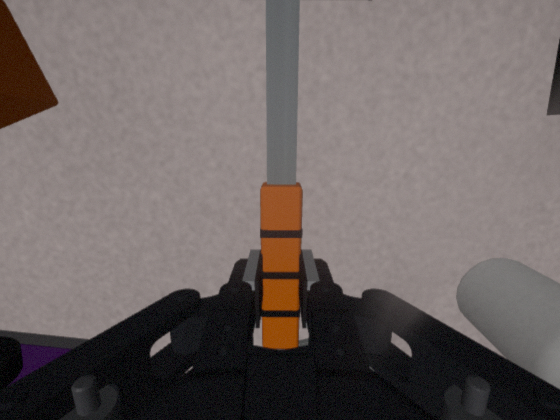

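>>> send_rows --steps "-1 0.0007 0.0019 0 0 0 -0.01;-1 0.001 0.0028 0 0 0 0;-1 0.001 0.0028 0 0 0 0;-1 0.001 0.0028 0 0 0 0;-1 0 0 0 0 0 0"

```text
clock: 11.48
eef_pos: [0.5437, -0.189, 0.0788]
tool_rot: [0.818, 0.576, 0.0, -0.0]
ft_force: [0.1, 0.1, -1.2]
grip_width: 0.018
grasp_force: 60.1
```

>>> send_rows --steps "-1 0.001 0.0028 0 0 0 0;-1 0.001 0.0028 0 0 0 0;-1 0.001 0.0028 0 0 0 0;-1 0 0 0 0 0 0;-1 0 0 0 0 0 0"

```text
clock: 11.9
eef_pos: [0.5466, -0.1809, 0.0788]
tool_rot: [0.818, 0.576, -0.0, 0.0]
ft_force: [-0.0, -0.6, -0.3]
grip_width: 0.0181
grasp_force: 60.1
```

Run:
```python
from h import *
st(); f,W=cloud("side"); st(); a=cv2.resize(f[170:290,230:390],(800,600),interpolation=cv2.INTER_CUBIC); save("s3.png",a)
```

```text
t 11.9 p [ 546.6 -180.9   78.8] yaw_y -19.69 z [-0. -0. -1.] F [-0.  -0.6 -0.3] w 18.1 g 60.1 q [-0.32  0.49 -0.04  1.04 -0.    1.6 ]
t 11.95 p [ 546.6 -181.    78.8] yaw_y -19.7 z [-0. -0. -1.] F [ 0.1 -0.  -1. ] w 17.9 g 60.1 q [-0.32  0.49 -0.04  1.04 -0.    1.59]
```

View pics/s3.png

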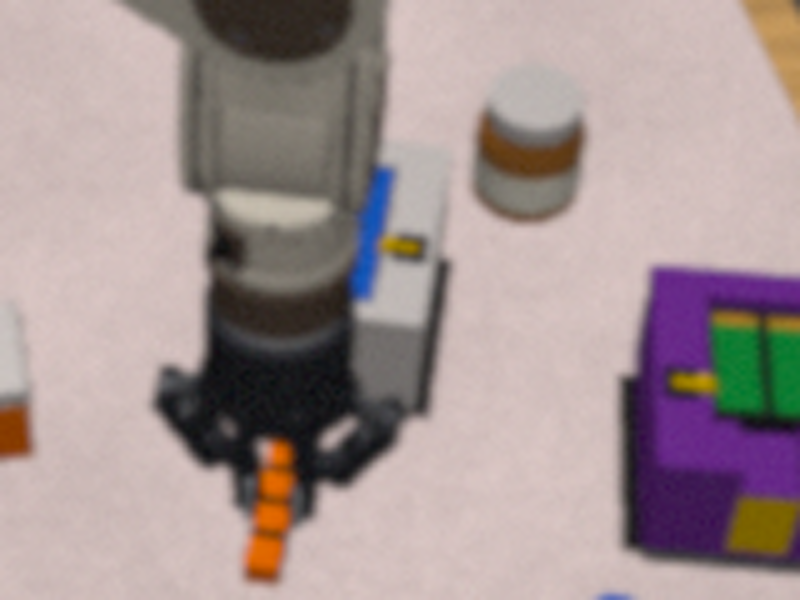

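The side view is blocked by the arm (gripper at about (270,480) in the crop). By calculation the tip is 19 mm in, past the lip line, with no force. I go on inserting.

>>> send_rows --steps "-1 0.001 0.0028 0 0 0 0;-1 0.001 0.0028 0 0 0 0;-1 0.001 0.0028 0 0 0 0;-1 0.001 0.0028 0 0 0 0;-1 0.001 0.0028 0 0 0 0"

```text
clock: 12.37
eef_pos: [0.5517, -0.1667, 0.0788]
tool_rot: [0.818, 0.576, 0.0, -0.0]
ft_force: [0.2, -0.3, -1.1]
grip_width: 0.0184
grasp_force: 60.1
```

>>> send_rows --steps "-1 0.001 0.0028 0 0 0 0;-1 0.001 0.0028 0 0 0 0;-1 0 0 0 0 0 0;-1 0 0 0 0 0 0;-1 0 0 0 0 0 0"

```text
clock: 12.78
eef_pos: [0.5536, -0.1614, 0.0788]
tool_rot: [0.818, 0.576, -0.0, 0.0]
ft_force: [0.8, -0.1, -1.2]
grip_width: 0.0185
grasp_force: 60.1
```

>>> send_rows --steps "-1 0.0001 0.0003 -0.0041 0.0302 -0.0106 0;-1 0.0001 0.0003 -0.0041 0.0302 -0.0106 0;-1 0.0001 0.0003 -0.0041 0.0302 -0.0106 0;-1 0.0001 0.0003 -0.0041 0.0302 -0.0106 0;-1 0.0001 0.0003 -0.0041 0.0302 -0.0106 0"

```text
clock: 13.2
eef_pos: [0.5543, -0.1598, 0.0584]
tool_rot: [0.815, 0.574, 0.066, -0.047]
ft_force: [0.5, 1.3, -1.2]
grip_width: 0.0181
grasp_force: 60.2
```

```bash
python3 -c "
from h import *
st()"
```

```text
t 13.2 p [ 554.3 -159.8   58.4] yaw_y -19.71 z [ 0.054  0.152 -0.987] F [ 0.5  1.3 -1.2] w 18.1 g 60.2 q [-0.37  0.52 -0.06  0.99  0.16  1.55]
```

>>> send_rows --steps "-1 0.0003 0.0008 -0.0035 0.0302 -0.0106 0;-1 0 0 0 0 0 0;-1 0.0003 0.0008 -0.0035 0.0302 -0.0106 0;-1 0 0 0 0 0 0;-1 0 0 0 0 0 0"

```text
clock: 13.62
eef_pos: [0.5548, -0.1589, 0.0517]
tool_rot: [0.813, 0.572, 0.09, -0.064]
ft_force: [-1.3, -0.9, 1.0]
grip_width: 0.0182
grasp_force: 60.4
```

```bash
python3 -c "
from h import *
st()"
```

```text
t 13.62 p [ 554.8 -158.9   51.7] yaw_y -19.73 z [ 0.074  0.208 -0.975] F [-1.3 -0.9  1. ] w 18.2 g 60.4 q [-0.4   0.54 -0.07  0.98  0.22  1.52]
```

>>> send_rows --steps "-1 0.0003 0.0008 -0.0035 0.0302 -0.0106 0;-1 0 0 0 0 0 0;-1 0.0003 0.0009 -0.0035 0.0302 -0.0106 0;-1 0 0 0 0 0 0;-1 0 0 0 0 0 0"

```text
clock: 14.03
eef_pos: [0.5553, -0.157, 0.0443]
tool_rot: [0.809, 0.57, 0.116, -0.083]
ft_force: [-1.3, -0.9, 0.1]
grip_width: 0.0183
grasp_force: 60.4
```

>>> send_rows --steps "-1 0.0003 0.0009 -0.0035 0.0302 -0.0106 0;-1 0 0 0 0 0 0;-1 0.0004 0.001 -0.0035 0.0302 -0.0106 0;-1 0 0 0 0 0 0;-1 0 0 0 0 0 0"

```text
clock: 14.45
eef_pos: [0.5558, -0.155, 0.037]
tool_rot: [0.805, 0.567, 0.142, -0.101]
ft_force: [0.1, -1.6, -0.4]
grip_width: 0.0182
grasp_force: 60.3
```

```bash
python3 -c "
from h import *
st()
f,W=cloud('top'); a=cv2.resize(f[140:245,225:435],(800,400),interpolation=cv2.INTER_CUBIC); save('t3.png',a); np.savez('t3.npz',f=f,W=W)
v,u=np.mgrid[:420,:560]; h=cv2.cvtColor(f,cv2.COLOR_RGB2HSV)
b=(u>245)&(u<325)&(v>150)&(v<230)&(h[...,0]>100)&(h[...,0]<125)&(h[...,1]>140)
p=W[b]; p=p[~np.isnan(p).any(1)]; U=np.array([.331,.944]); s=(p[:,:2]-[.6151,.0162])@U*1000
for a in range(-60,50,10):
  m=(s>=a)&(s<a+10); print(a,m.sum(),np.round(np.median(p[m,2])*1000,1) if m.any() else '')
"
```

```text
t 14.45 p [ 555.8 -155.    37. ] yaw_y -19.72 z [ 0.113  0.324 -0.939] F [ 0.1 -1.6 -0.4] w 18.2 g 60.3 q [-0.45  0.57 -0.08  0.96  0.35  1.46]
-60 83 104.8
-50 91 104.4
-40 89 103.1
-30 91 102.5
-20 90 101.3
-10 90 100.2
0 91 100.0
10 90 98.9
20 89 97.1
30 87 97.2
40 84 95.3
```

>>> send_rows --steps "-1 0.0004 0.0012 -0.0034 0.0302 -0.0106 0;-1 0 0 0 0 0 0;-1 0.0004 0.0013 -0.0034 0.0302 -0.0106 0;-1 0 0 0 0 0 0;-1 0 0 0 0 0 0"

```text
clock: 14.92
eef_pos: [0.5564, -0.1528, 0.0301]
tool_rot: [0.8, 0.563, 0.167, -0.12]
ft_force: [-1.1, -3.4, -0.6]
grip_width: 0.0179
grasp_force: 60.3
```

```bash
cat > cov.py <<'E'
from h import *
st()
f,W=cloud('top')
v,u=np.mgrid[:420,:560]; h=cv2.cvtColor(f,cv2.COLOR_RGB2HSV)
b=(u>245)&(u<325)&(v>150)&(v<230)&(h[...,0]>100)&(h[...,0]<125)&(h[...,1]>140)
p=W[b]; p=p[~np.isnan(p).any(1)]; U=np.array([.331,.944]); q=(p[:,:2]-[.6151,.0162]); s=q@U*1000; l=q@[-.944,.331]*1000
k=np.polyfit(s,p[:,2]*1000,1); print("lip top",np.polyval(k,-60),"back",np.polyval(k,50),"x",np.percentile(s,[.5,99.5]),"y",np.percentile(l,[1,99]))
E
python3 cov.py
```

```text
t 14.92 p [ 556.4 -152.8   30.1] yaw_y -19.71 z [ 0.133  0.379 -0.916] F [-1.1 -3.4 -0.6] w 17.9 g 60.3 q [-0.48  0.6  -0.08  0.96  0.41  1.42]
lip top 107.36969286261501 back 95.26766067547531 x [-58.74797567  49.1556753 ] y [-28.45468425  31.19647484]
```

>>> send_rows --steps "-1 -0.0005 -0.0014 0.0046 -0.0423 0.0148 0;-1 -0.0005 -0.0014 0.0046 -0.0423 0.0148 0;-1 -0.0005 -0.0014 0.0046 -0.0423 0.0148 0;-1 -0.0005 -0.0014 0.0046 -0.0423 0.0148 0;-1 -0.0005 -0.0014 0.0046 -0.0423 0.0148 0"

```text
clock: 15.38
eef_pos: [0.5547, -0.1584, 0.0545]
tool_rot: [0.814, 0.573, 0.078, -0.055]
ft_force: [0.3, 0.3, -0.7]
grip_width: 0.0184
grasp_force: 60.3
```

>>> send_rows --steps "-1 -0.0002 -0.0005 0.0051 -0.0423 0.0148 0;-1 -0.0002 -0.0005 0.0051 -0.0423 0.0148 0;-1 -0.0002 -0.0005 0.0051 -0.0423 0.0148 0;-1 -0.0002 -0.0005 0.005 -0.0423 0.0148 0;-1 -0.0002 -0.0005 0.005 -0.0423 0.0148 0"

```text
clock: 15.8
eef_pos: [0.5537, -0.1604, 0.0798]
tool_rot: [0.817, 0.576, -0.013, 0.01]
ft_force: [0.4, 0.5, -0.0]
grip_width: 0.0181
grasp_force: 60.3
```

>>> send_rows --steps "-1 0 0 0 0 0 0;-1 -0.0033 -0.0094 0 0 0 0;-1 -0.0033 -0.0094 0 0 0 0;-1 -0.0033 -0.0094 0 0 0 0;-1 -0.0033 -0.0094 0 0 0 0"

```text
clock: 16.22
eef_pos: [0.5392, -0.2009, 0.0786]
tool_rot: [0.818, 0.575, -0.013, 0.009]
ft_force: [-0.2, 0.3, -0.8]
grip_width: 0.0183
grasp_force: 60.1
```

>>> send_rows --steps "-1 -0.0033 -0.0094 0 0 0 0;-1 -0.0033 -0.0094 0 0 0 0;-1 -0.0033 -0.0094 0 0 0 0;-1 0 0 0 0 0 0;-1 0 0 0 0 0 0"

```text
clock: 16.63
eef_pos: [0.5297, -0.2284, 0.0786]
tool_rot: [0.818, 0.575, -0.013, 0.009]
ft_force: [-0.4, 0.6, -0.2]
grip_width: 0.0182
grasp_force: 60.1
```

```bash
python3 cov.py
```

```text
t 16.63 p [ 529.7 -228.4   78.6] yaw_y -19.81 z [-0.011 -0.03  -0.999] F [-0.4  0.6 -0.2] w 18.2 g 60.1 q [-0.39  0.5  -0.04  1.04 -0.03  1.53]
lip top 107.434839928881 back 95.44821597283205 x [-58.26682307  49.3208231 ] y [-28.72583818  31.08514874]
```

>>> send_rows --steps "-1 -0.004 0.003 0 0.0302 -0.0106 0;-1 -0.004 0.003 0 0 0 -0.105;-1 -0.004 0.003 0 0 0 -0.105;-1 -0.004 0.003 0 0 0 -0.105;-1 -0.004 0.003 0 0 0 -0.105"

```text
clock: 17.1
eef_pos: [0.5102, -0.2117, 0.0788]
tool_rot: [0.921, 0.391, 0.0, 0.0]
ft_force: [0.7, 0.1, -0.7]
grip_width: 0.0185
grasp_force: 60.1
```

>>> send_rows --steps "-1 -0.004 0.003 0 0 0 -0.105;-1 -0.004 0.003 0 0 0 -0.105;-1 -0.004 0.003 0 0 0 -0.105;-1 -0.004 0.003 0 0 0 -0.105;-1 -0.004 0.003 0 0 0 -0.105"

```text
clock: 17.52
eef_pos: [0.4902, -0.1966, 0.0788]
tool_rot: [0.99, 0.139, 0.0, 0.0]
ft_force: [-0.4, 0.4, -1.7]
grip_width: 0.0181
grasp_force: 60.1
```

>>> send_rows --steps "-1 0 0 -0.02 0 0 0;-1 0 0 -0.02 0 0 0;-1 0 0 -0.015 0 0 0;-1 0 0 -0.01 0 0 0;-1 0 0 -0.004 0 0 0"

```text
clock: 17.93
eef_pos: [0.4892, -0.1965, 0.0082]
tool_rot: [0.99, 0.141, -0.001, -0.001]
ft_force: [-0.7, 0.4, -0.7]
grip_width: 0.0178
grasp_force: 60.1
```

>>> send_rows --steps "-1 0 0 -0.002 0 0 0;-1 0 0 0 0 0 0;-1 0 0 -0.001 0 0 0;-1 0 0 0 0 0 0;-1 0 0 0 0 0 0"

```text
clock: 18.35
eef_pos: [0.4908, -0.1978, 0.0076]
tool_rot: [0.99, 0.14, 0.001, 0.001]
ft_force: [-0.6, 0.9, -1.2]
grip_width: 0.0184
grasp_force: 60.1
```

```bash
python3 -c "
from h import *
o,M=st(); f,W=cloud('wrist'); L=(W-o['eef_pos'])@M*1000
for r0,r1 in((190,228),(80,120),(10,40)): print(np.round(np.nanmedian(L[r0:r1,272:292].reshape(-1,3),0),1), np.nanmedian(W[r0:r1,272:292,2])*1000)"
```

```text
t 18.35 p [ 490.8 -197.8    7.6] yaw_y -73.85 z [ 0.001 -0.001 -1.   ] F [-0.6  0.9 -1.2] w 18.4 g 60.1 q [-0.38  0.5  -0.25  0.82 -0.    2.48]
[ 35.    1.4 -10.5] 18.12649055876471
[83.6  1.1 -4.4] 12.089295219117238
[112.8   1.1  -4.3] 12.011873834130354
```

>>> send_rows --steps "-1 0 0 -0.002 0 0 0;-1 0 0 0 0 0 0;0.1 0 0 0 0 0 0;0.1 0 0 0 0 0 0;0.1 0 0 0 0 0 0"

```text
clock: 18.82
eef_pos: [0.4902, -0.1975, 0.0048]
tool_rot: [0.99, 0.14, 0.0, 0.0]
ft_force: [-0.3, -0.2, -0.1]
grip_width: 0.0472
grasp_force: 0.0
```

>>> send_rows --steps "0.1 0 0 0.01 0 0 0;0.3 0 0 0.03 0 0 0;0.8 0 0 0.04 0 0 0;0.8 0 0 0.04 0 0 0;0.8 0 0 0.04 0 0 0"

```text
clock: 19.23
eef_pos: [0.4896, -0.1973, 0.1671]
tool_rot: [0.99, 0.14, -0.0, 0.0]
ft_force: [1.0, -0.3, 0.1]
grip_width: 0.0768
grasp_force: 0.0
```

>>> send_rows --steps "0.8 0.011 0.0173 0.001 0 0 0.095;0.8 0.011 0.0173 0.001 0 0 0.095;0.8 0.011 0.0173 0 0 0 0.095;0.8 0.011 0.0173 0 0 0 0.095;0.8 0.011 0.0173 0 0 0 0.095"

```text
clock: 19.65
eef_pos: [0.5455, -0.1103, 0.1679]
tool_rot: [0.928, 0.372, 0.0, 0.0]
ft_force: [0.1, -0.3, -1.0]
grip_width: 0.0769
grasp_force: 0.0
```

>>> send_rows --steps "0.8 0.011 0.0173 0 0 0 0.095;0.8 0.011 0.0173 0 0 0 0.095;0.8 0.011 0.0173 0 0 0 0.095;0.8 0.011 0.0173 0 0 0 0.095;0.8 0.011 0.0173 0 0 0 0.095"

```text
clock: 20.07
eef_pos: [0.6005, -0.0236, 0.1676]
tool_rot: [0.815, 0.58, 0.0, 0.0]
ft_force: [-0.5, -0.1, 0.6]
grip_width: 0.0769
grasp_force: 0.0
```

>>> send_rows --steps "0.8 0 0 0 0 0 0;0.8 0 0 0 0 0 0;0.8 0 0 0 0 0 0;0.8 0 0 0 0 0 0;0.8 0 0 0 0 0 0"

```text
clock: 20.48
eef_pos: [0.5997, -0.0254, 0.1671]
tool_rot: [0.817, 0.577, 0.0, 0.0]
ft_force: [0.2, 0.8, 0.4]
grip_width: 0.0769
grasp_force: 0.0
```

Run:
```python
from h import *
d=np.load("w1.npz"); W=d["W"]
o,M=st(); f,W=cloud("wrist"); np.savez("w6.npz",f=f,W=W); save("w6.png",f)
L=(W-o["eef_pos"])@M*1000
m=(L[...,2]>-60)&(L[...,2]<30)&(abs(L[...,1])<60)&(f.sum(-1)<260)&(abs(L[...,0])<30)
for s in(-1,1):
    q=L[m&(np.sign(L[...,1])==s)]; print(s,len(q),"z pct",np.percentile(q[:,2],[50,90,97,99,99.8]),"tip pts",np.round(np.median(q[q[:,2]>np.percentile(q[:,2],97)],0),1))
```

```text
t 20.48 p [599.7 -25.4 167.1] yaw_y -19.52 z [ 0. -0. -1.] F [0.2 0.8 0.4] w 76.9 g 0.0 q [-0.04  0.47  0.17  1.27 -0.    1.87]
-1 2878 z pct [-40.60725943 -20.386759   -14.26761566 -11.95472796 -10.54057107] tip pts [  0.6 -37.4 -12.5]
1 2563 z pct [-40.98329403 -19.66425336 -13.78111356 -11.61256076 -10.14798119] tip pts [  0.3  39.5 -12.4]
```

View pics/w6.png

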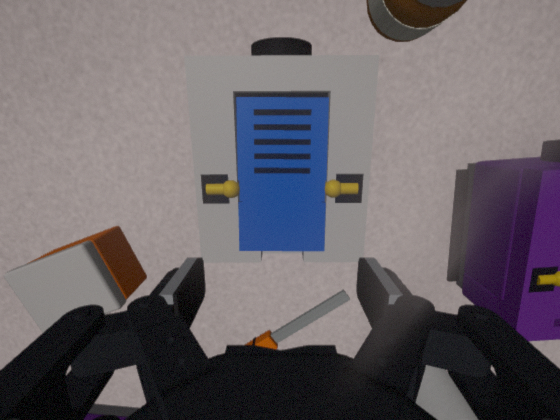

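The cover is up between the catches, centred at column 282 between the fingers, and the lever lies flat at (300,325). The fingertips sit 10 mm behind the TCP at this opening, and about 7 mm behind at 64 mm by linkage geometry, so I go to TCP z = 90 mm.

>>> send_rows --steps "0.8 0 0 -0.03 0 0 0;0.8 0 0 -0.025 0 0 0;0.8 0 0 -0.015 0 0 0;0.8 0 0 -0.0075 0 0 0;0.8 0 0 0 0 0 0"

```text
clock: 20.95
eef_pos: [0.5985, -0.025, 0.0873]
tool_rot: [0.817, 0.577, -0.002, -0.001]
ft_force: [-0.9, -1.0, 0.0]
grip_width: 0.0769
grasp_force: 0.0
```

>>> send_rows --steps "0.8 0 0 0 0 0 0;0.8 0 0 0 0 0 0;0.8 0 0 0 0 0 0;0.8 0 0 0 0 0 0;0.8 0 0 0 0 0 0"

```text
clock: 21.37
eef_pos: [0.6008, -0.0246, 0.0903]
tool_rot: [0.816, 0.578, 0.001, 0.001]
ft_force: [-0.2, -0.0, 1.0]
grip_width: 0.0766
grasp_force: 0.0
```

>>> send_rows --steps "0.4 0 0 0 0 0 0;0.4 0 0 0 0 0 0;0.4 0 0 0 0 0 0;0.4 0 0 0 0 0 0;0.4 0 0 0 0 0 0"

```text
clock: 21.78
eef_pos: [0.6007, -0.0244, 0.0897]
tool_rot: [0.816, 0.578, 0.001, 0.0]
ft_force: [2.1, 0.4, 2.2]
grip_width: 0.0619
grasp_force: 68.9
```

>>> send_rows --steps "0.3 0 0 0.004 0 0 0;0.3 0 0 0.006 0 0 0;0.3 0 0 0.01 0 0 0;0.3 0 0 0.015 0 0 0;0.3 0 0 0.015 0 0 0"

```text
clock: 22.2
eef_pos: [0.5992, -0.0246, 0.14]
tool_rot: [0.816, 0.578, -0.001, -0.0]
ft_force: [0.1, -0.3, -1.2]
grip_width: 0.0619
grasp_force: 68.8
```

>>> send_rows --steps "0.3 0 0 0.02 0 0 0;0.3 0 0 0.02 0 0 0;0.3 0 0 0.02 0 0 0;0.3 0 0 0 0 0 0;0.3 0 0 0 0 0 0"

```text
clock: 22.62
eef_pos: [0.6008, -0.0246, 0.2011]
tool_rot: [0.816, 0.578, 0.001, 0.001]
ft_force: [-0.7, 0.6, -1.7]
grip_width: 0.0622
grasp_force: 68.9
```

```bash
cat > cw.py <<'E'
from h import *
o,M=st(); f,W=cloud("wrist"); save("w7.png",f); h=cv2.cvtColor(f,cv2.COLOR_RGB2HSV)
L=(W-o["eef_pos"])@M*1000
m=(h[...,0]>100)&(h[...,0]<125)&(h[...,1]>140)&(L[...,2]<25)&(abs(L[...,1])<45)&~np.isnan(L[...,2]); p=L[m]
A=np.c_[p[:,:2],np.ones(len(p))]; k=np.linalg.lstsq(A,p[:,2],rcond=None)[0]; k=np.linalg.lstsq(A[abs(A@k-p[:,2])<3],p[abs(A@k-p[:,2])<3,2],rcond=None)[0]
w=W[m]; kw=np.linalg.lstsq(np.c_[w[:,:2],np.ones(len(w))],w[:,2],rcond=None)[0]
print(len(p),"tool-z plane of top",np.round(k,3),"x",np.percentile(p[:,0],[.5,99.5]),"y",np.percentile(p[:,1],[1,99]),"world slope",np.round(kw,3),"minAreaRect",cv2.minAreaRect((w[:,:2]*1000).astype(np.float32)))
E
python3 cw.py
```

```text
t 22.62 p [600.8 -24.6 201.1] yaw_y -19.41 z [ 0.004 -0.001 -1.   ] F [-0.7  0.6 -1.7] w 62.2 g 68.9 q [-0.04  0.45  0.23  1.35 -0.    1.87]
27902 tool-z plane of top [ 1.0700e-01 -2.0000e-03 -1.3952e+01] x [-17.16239057  90.48006796] y [-29.80946209  32.23357641] world slope [-0.04  -0.105  0.237] minAreaRect ((611.5441284179688, 10.06130599975586), (109.53300476074219, 68.90458679199219), 70.25059509277344)
```

>>> send_rows --steps "0.3 -0.0084 -0.035 0 0 0 0.0233;0.3 -0.0084 -0.035 0 0 0 0.0233;0.3 -0.0084 -0.035 0 0 0 0.0233;0.3 -0.0084 -0.035 0 0 0 0.0233;0.3 -0.0084 -0.035 0 0 0 0.0233"

```text
clock: 23.08
eef_pos: [0.5563, -0.2004, 0.1972]
tool_rot: [0.781, 0.625, -0.001, -0.002]
ft_force: [0.2, -0.3, -0.4]
grip_width: 0.062
grasp_force: 68.9
```

>>> send_rows --steps "0.3 -0.0084 -0.035 0 0 0 0.0233;0.3 -0.0084 -0.035 0 0 0 0.0233;0.3 -0.0084 -0.035 0 0 0 0.0233;0.3 -0.0084 -0.035 0 0 0 0.0233;0.3 -0.0084 -0.035 0 0 0 0.0233"

```text
clock: 23.5
eef_pos: [0.5144, -0.3755, 0.1971]
tool_rot: [0.743, 0.669, -0.0, -0.002]
ft_force: [1.1, -0.0, -1.2]
grip_width: 0.0619
grasp_force: 68.9
```

>>> send_rows --steps "0.3 -0.0084 -0.035 0 0 0 0.0233;0.3 -0.0084 -0.035 0 0 0 0.0233;0.3 0 0 0 0.0356 -0.0023 0;0.3 0 0 0 0.0356 -0.0023 0;0.3 0 0 0 0.0356 -0.0023 0"

```text
clock: 23.92
eef_pos: [0.4979, -0.4447, 0.1969]
tool_rot: [0.727, 0.684, 0.04, -0.039]
ft_force: [0.4, 0.6, -1.7]
grip_width: 0.0619
grasp_force: 68.9
```

>>> send_rows --steps "0.3 0 0 -0.04 0 0 0;0.3 0 0 -0.04 0 0 0;0.3 0 0 -0.03 0 0 0;0.3 0 0 -0.02 0 0 0;0.3 0 0 0 0 0 0"

```text
clock: 24.33
eef_pos: [0.4949, -0.4406, 0.0607]
tool_rot: [0.727, 0.684, 0.039, -0.044]
ft_force: [-0.4, 1.0, -2.4]
grip_width: 0.062
grasp_force: 68.8
```

```bash
python3 cw.py
```

```text
t 24.33 p [ 494.9 -440.6   60.7] yaw_y -3.4 z [-0.004  0.117 -0.993] F [-0.4  1.  -2.4] w 62.0 g 68.8 q [-0.76  0.74  0.34  1.26  0.08  0.86]
28421 tool-z plane of top [ 1.0700e-01 -1.0000e-03 -1.3928e+01] x [-17.57707915  90.44283476] y [-30.03386639  32.34813191] world slope [-0.01   0.01   0.084] minAreaRect ((498.5215148925781, -405.9949645996094), (110.76470947265625, 64.99909210205078), 86.42561340332031)
```

View pics/w7.png

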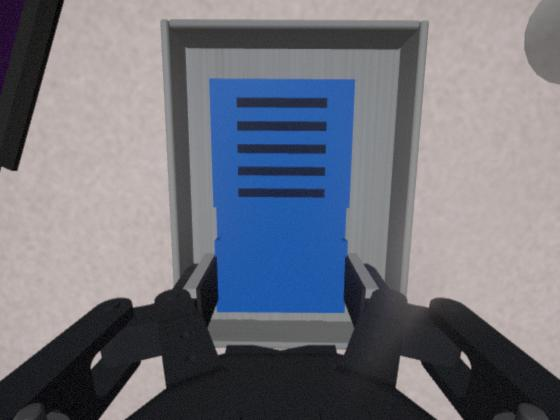

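The cover is centred over the tray floor and level to within 0.6°, spanning columns 210–354 and rows 80–312 inside the tray walls. I lower it.

>>> send_rows --steps "0.3 0.002 0 -0.02 0 0 0;0.3 0 0 -0.02 0 0 0;0.3 0 0 -0.014 0 0 0;0.3 0 0 -0.006 0 0 0;0.3 0 0 0 0 0 0"

```text
clock: 24.8
eef_pos: [0.501, -0.4441, 0.0088]
tool_rot: [0.727, 0.685, 0.039, -0.037]
ft_force: [-0.6, -0.1, -0.9]
grip_width: 0.0619
grasp_force: 68.9
```

>>> send_rows --steps "0.3 0 0 0 0 0 0;0.3 0 0 0 0 0 0;0.3 0 0 0 0 0 0;0.3 0 0 0 0 0 0;0.3 0 0 0 0 0 0"

```text
clock: 25.22
eef_pos: [0.5018, -0.4449, 0.0103]
tool_rot: [0.727, 0.685, 0.039, -0.036]
ft_force: [0.4, -0.2, -1.0]
grip_width: 0.0621
grasp_force: 68.9
```

```bash
python3 cw.py
```

```text
t 25.22 p [ 501.8 -444.9   10.3] yaw_y -3.4 z [ 0.008  0.105 -0.994] F [ 0.4 -0.2 -1. ] w 62.1 g 68.9 q [-0.76  0.78  0.29  1.15  0.08  0.86]
28101 tool-z plane of top [ 1.0700e-01 -2.0000e-03 -1.3893e+01] x [-17.53002358  90.39945371] y [-29.98821701  32.29656989] world slope [ 0.003 -0.     0.022] minAreaRect ((504.91796875, -410.05792236328125), (110.43334197998047, 64.19335174560547), 86.17472839355469)
```

>>> send_rows --steps "0.3 0 0 -0.004 0 0 0;0.3 0 0 -0.002 0 0 0;0.3 0 0 -0.001 0 0 0;0.3 0 0 0 0 0 0;0.3 0 0 0 0 0 0"

```text
clock: 25.68
eef_pos: [0.5012, -0.4444, 0.002]
tool_rot: [0.727, 0.685, 0.039, -0.037]
ft_force: [0.1, -0.3, -0.7]
grip_width: 0.0621
grasp_force: 68.9
```

>>> send_rows --steps "0.3 0 0 -0.001 0 0 0;0.3 0 0 0 0 0 0;0.3 0 0 -0.001 0 0 0;0.3 0 0 0 0 0 0;0.3 0 0 0 0 0 0"

```text
clock: 26.1
eef_pos: [0.5015, -0.4446, 0.0011]
tool_rot: [0.727, 0.685, 0.039, -0.036]
ft_force: [-1.1, 1.0, 4.0]
grip_width: 0.0623
grasp_force: 69.4
```

>>> send_rows --steps "0.7 0 0 0 0 0 0;0.7 0 0 0 0 0 0;0.7 0 0 0 0 0 0;0.7 0 0 0.01 0 0 0;0.7 0 0 0.02 0 0 0"

```text
clock: 26.52
eef_pos: [0.4996, -0.4428, 0.0277]
tool_rot: [0.727, 0.685, 0.039, -0.04]
ft_force: [0.4, 1.6, 0.0]
grip_width: 0.0724
grasp_force: 0.0
```

>>> send_rows --steps "0.7 0 0 0.04 0 0 0;0.7 0 0 0.04 0 0 0;0.7 0 0 0.04 0 0 0;0.7 -0.03 0 0.03 0 0 0;0.7 -0.03 0 0.03 0 0 0"

```text
clock: 26.93
eef_pos: [0.4434, -0.4445, 0.2119]
tool_rot: [0.726, 0.686, 0.039, -0.035]
ft_force: [0.4, -0.7, -0.1]
grip_width: 0.0728
grasp_force: 0.0
```

>>> send_rows --steps "0.7 -0.04 0.04 0 0 0 0;0.7 -0.04 0.04 0 0 0 0;0.7 -0.04 0.04 0 0 0 0;0.7 -0.04 0.04 0 0 0 0;0.7 0 0 0 0 0 0"

```text
clock: 27.35
eef_pos: [0.3164, -0.3181, 0.2077]
tool_rot: [0.727, 0.684, 0.039, -0.043]
ft_force: [-0.6, 0.7, -1.5]
grip_width: 0.073
grasp_force: 0.0
```

Run:
```python
from h import *
st(); f,W=cloud("top"); save("t9.png",f); h=cv2.cvtColor(f,cv2.COLOR_RGB2HSV); v,u=np.mgrid[:420,:560]
m=(u>400)&(u<478)&(v>203)&(v<263)&(h[...,0]>100)&(h[...,0]<125)&(h[...,1]>140)&~np.isnan(W[...,2])
w=W[m]; print(len(w),np.linalg.lstsq(np.c_[w[:,:2],np.ones(len(w))],w[:,2],rcond=None)[0],np.median(w[:,2]),cv2.minAreaRect((w[:,:2]*1000).astype(np.float32)))
```

```text
t 27.35 p [ 316.4 -318.1  207.7] yaw_y -3.43 z [-0.002  0.116 -0.993] F [-0.6  0.7 -1.5] w 73.0 g 0.0 q [-0.84  0.22 -0.09  1.35  0.08  0.79]
895 [-0.00073985  0.00419184  0.01753859] 0.015395786085451224 ((502.82208251953125, -407.96807861328125), (108.205322265625, 62.309669494628906), 85.94070434570312)
```

View pics/t9.png

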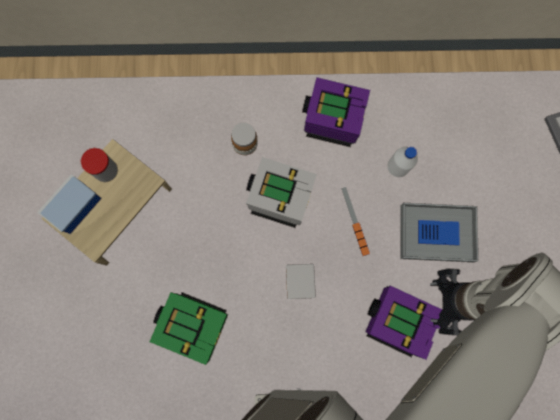

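The cover lies flat in the tray at (439,233), with its top at 15.4 mm, which is the tray floor plus the cover's 10 mm. The lever is flat on the bench at (355,222), and the bottle, jar and tip box have not moved. The arm is clear at z = 0.2 m.

```bash
python3 -c "
from workcell import *
print(job_done())"
```

```text
the job is handed in; nothing more can be done
None
```

The job is handed in at about 27 s of the 72 s limit: the cover is levered off and lies flat on the tray floor, the lever is flat on the bench, and the bottle, tip box and jar stand where they were.

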